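Pack the full tea tins in the camp tin and latch it

ROBOT

A 7-joint arm with a two-finger parallel gripper is mounted at the origin on the work surface. World frame = base frame: x ahead of the robot, y to its left, z up, the work surface at z = 0. Lengths are in m, angles in rad, forces in N, time in s.
With the tool pointing down it reaches from about 0.375 to 0.925 m from the base axis. Payload 3.1 kg.
Tool frame: the origin (TCP) lies midway between the tips of the shut fingers; the grasp point (between the pads) lies behind it (ctrl.hold_point_z is the z of the grasp point in the tool frame, in m); z points along the fingers, y is the line along which they close (so a half turn about z gives the same grasp; the last joint's range is limited). The gripper opens to 85 mm and grips with 20 to 120 N. Pads are 22 mm wide; open, the fingers measure 114 mm over their backs; the gripper's body (76 mm by 85 mm) begins 54 mm behind the grasp point. The pads swing forward as they close: fully open they stand 13 mm farther back than shut.
Start: joints at [1.225, 0.383, 0.044, 1.598, -0.018, 1.161, -0.05], TCP at [0.159, -0.63, 0.231] pointing down, gripper open.
Joint ranges: [-2.61, 2.61], [-0.41, 2.15], [-1.48, 1.57], [0, 2.5], [-1.57, 4.71], [0.05, 1.97], [-2.85, 2.85]. Speed limits (rad/s): [2.79, 2.79, 3.14, 3.14, 3.14, 3.14, 3.14].

INTERFACE

Orientations are given as a unit quaternion [x, y, z, w].
In Python, from rig import ctrl gives the robot as it stands. Calls block until the motion is done:
- ctrl.goto(position, orientation): joint-space move of the TCP to a pose.
- ctrl.servo_line(position, frame=None, velocity=0.15, guard=None): straight line of the TCP; frame=None keeps the orientation; velocity is the mean speed in m/s. With guard (N) it stops when the force on the tool has changed by that much, and returns True; else False.
- ctrl.move_j(angles): joint-space move.
- ctrl.let_go() and ctrl.gripper_close(strength=None): open the fingers fully, or close them until they stop; strength is the grip in N (None keeps the last).
- ctrl.pause(seconds).
- ctrl.inverse_kinematics(position, orientation): joint angles nearest the present ones, or None.
- ctrl.state(): the state.
- ctrl.capture(name): name is "scene" or "top" or "wrist"; returns the picture (420x560x3 uint8, blue, green, red); there is no depth.
- ctrl.calibration(name): a dict with "camera_matrix" (3x3 intrinsics, pixels), "k1" (the pictures are not rectified: a ray, as slopes to the right and down, at radius r is drawn at 1 + k1 r^2 times it, then the intrinsics apply), "R" (3x3) and "t" (3): a world point X has camera coordinates R X + t; the wrist camera has in their place "mount" (4x4, takes a point from camera to tool coordinates, whose origin is the TCP and whose axes are the flange's). Camera axes: x right, y down, z forward; pixel columns grow to the right and rows downward; lengths in m; the calibration is good to about 2 mm. A picture is of the moment at which its call begins: read the wrist's pose just before it. calibration takes no time and is no camera call.
A pose or a line that the arm cannot do raises ctrl.IKError and nothing moves.
- ctrl.hand_in(): hands the job in; it is judged then, once.
The state is a dict: "time": time; "joint_pos": joint angles; "qvel": joint speeds; "tau": joint torques, N m; "ee_pos": TCP position; "orientation": TCP orientation; "force": force on the tool from outside, world axes, zero at the start; "ft_torque": the same for the moment, N m; "width": finger opening in m; "grip_force": force on a finger pad.
Only numpy, scipy, OpenCV 4.12 (cv2) and the standard library are available. Lean on these libraries where they do the work, as an engineer would, in place of code of your own. Each camera call takes 0.05 s, during which the arm holds its last target. There are 200 camera calls.

TASK

We are packing for the campground: lift each of the look-alike tea tins on the table to feel whether it is full or empty, put the full ones in the grey camp tin and the empty ones in the wooden tray for refilling. When all are sorted, shut the camp tin's lid fully and after that swing its hasp down over the staple until it hangs flat on the front. Leave the tumbler, the gas cartridge and the jar standing where they are among the tins.

Things in the scene. Friction and masses are not known exactly. Their poses are not given: they have to be found in the camera images.
- tin_floor (a point): Camp tin: grey steel box fixed on the table at the robot's left. Outside 150 (x) by 270 (y) mm, walls and floor 4 mm, rim 70 mm above the table; inside 142 by 262 mm. Point: centre of its inner floor, 4 mm above the table; x from the front (staple side, facing the table's middle) to the hinge side, y along its long side back towards the robot, z up.
- staple (a point): Small steel loop in the middle of the camp tin's front, 46 mm above the table, standing out 11 mm from the wall; the hasp's slot goes over it. Axes as tin_floor.
- lid_hinge (a point): Middle of the lid's hinge line, on the camp tin's back rim, 70 mm above the table. The line runs along y; axes as tin_floor (they do not turn with the lid).
- camp_lid (a joint): Angle (rad) of the camp tin's lid: 0 = fully shut on the rim, grows as it opens, 2.0 at most; starts open at 1.6 to 1.8. The lid is a pan 150 by 270 mm, 34 mm deep (4 mm sheet, 0.35 kg), its outer top 104 mm above the table when shut. Stiff hinge: it stays where it is left and takes about 1 to 5 N at its front edge to move.
- lid_front (a point): Middle of the lid's front edge on its outer top face: 150 mm from the hinge line and 34 mm above the rim when shut. Axes turn with the lid: -x from hinge to front edge, y along the edge, z out of the outer face.
- hasp (a joint): Angle (rad) of the steel hasp on the middle of the lid's front. With the lid shut: 0 = hanging straight down, flat on the tin's front with its slot over the staple (latched); 1.57 = straight out; 1.9 at most. It starts at 1.2 to 1.8 and stays where it is left (light friction, about 0.5 to 1 N at its end).
- hasp_pivot (a point): The hasp's hinge, 4 mm out from the middle of the lid's front, 94 mm above the table when the lid is shut. The hasp is a slotted plate 42 mm wide, 3 mm thick, 57 mm long from here, with a lip 14 mm long and 42 mm wide at its end that stands out farther than the staple. Axes turn with the hasp: plate along -z, lip along -x, y along the pivot.
- hasp_lip (a point): Middle of the hasp's lip (14 mm long, 42 mm wide, 3 mm thick) at its free end, 56 mm from the pivot. Same axes as hasp_pivot.
- tray_floor (a point): Refill tray: open wooden tray fixed on the table at the robot's right. Outside 160 (its x) by 280 (its y) mm, walls and floor 8 mm thick, rim 28 mm above the table. Point: centre of its inner floor, 8 mm above the table; y along the long side, z up.
- teatin_a_mid (a point): One of six look-alike square aluminium tea tins (4 to 6 present): 54 by 54 mm, 90 mm tall (body 80 mm, then a round lid 46 mm across, 10 mm high, which stays on). Full ones weigh 0.36 to 0.48 kg, empty ones 0.06 to 0.10 kg; nothing else tells them apart. Point: its centre, 45 mm above its underside; z along its height to the lid, x and y square to its sides.
- teatin_b_mid (a point): One of six look-alike square aluminium tea tins (4 to 6 present): 54 by 54 mm, 90 mm tall (body 80 mm, then a round lid 46 mm across, 10 mm high, which stays on). Full ones weigh 0.36 to 0.48 kg, empty ones 0.06 to 0.10 kg; nothing else tells them apart. Point: its centre, 45 mm above its underside; z along its height to the lid, x and y square to its sides.
- teatin_c_mid (a point): One of six look-alike square aluminium tea tins (4 to 6 present): 54 by 54 mm, 90 mm tall (body 80 mm, then a round lid 46 mm across, 10 mm high, which stays on). Full ones weigh 0.36 to 0.48 kg, empty ones 0.06 to 0.10 kg; nothing else tells them apart. Point: its centre, 45 mm above its underside; z along its height to the lid, x and y square to its sides.
- teatin_d_mid (a point): One of six look-alike square aluminium tea tins (4 to 6 present): 54 by 54 mm, 90 mm tall (body 80 mm, then a round lid 46 mm across, 10 mm high, which stays on). Full ones weigh 0.36 to 0.48 kg, empty ones 0.06 to 0.10 kg; nothing else tells them apart. Point: its centre, 45 mm above its underside; z along its height to the lid, x and y square to its sides.
- teatin_e_mid (a point): One of six look-alike square aluminium tea tins (4 to 6 present): 54 by 54 mm, 90 mm tall (body 80 mm, then a round lid 46 mm across, 10 mm high, which stays on). Full ones weigh 0.36 to 0.48 kg, empty ones 0.06 to 0.10 kg; nothing else tells them apart. Point: its centre, 45 mm above its underside; z along its height to the lid, x and y square to its sides.
- teatin_f_mid (a point): One of six look-alike square aluminium tea tins (4 to 6 present): 54 by 54 mm, 90 mm tall (body 80 mm, then a round lid 46 mm across, 10 mm high, which stays on). Full ones weigh 0.36 to 0.48 kg, empty ones 0.06 to 0.10 kg; nothing else tells them apart. Point: its centre, 45 mm above its underside; z along its height to the lid, x and y square to its sides.
- tumbler_mid (a point): Bystander: a stainless steel tumbler 72 mm across, 85 mm tall, standing among the tea tins. This point is on its axis, 42 mm above its underside.
- gas_mid (a point): Bystander: a green gas cartridge 84 mm across, 70 mm tall, standing among the tea tins. This point is on its axis, 30 mm above its underside.
- jar_mid (a point): Bystander: a glass jar with a steel lid, 62 mm across, 85 mm tall, standing among the tea tins. This point is on its axis, 42 mm above its underside.
Things that resemble listed ones, but are neither listed nor needed, are in the scene too. Leave any orange look-alike of the part that bears teatin_c_mid alone.

How it is judged:
By the outcome, as a careful person would: the job done as asked, in the order asked, and still so for the second after the job is handed in, with the robot touching nothing.
Of teatin_a, teatin_b, teatin_c, teatin_d, teatin_e, teatin_f only 4 to 6 are there at a start; the rules pass over those that are not, and their reading is None.
At some moment in a run one of teatin_a, teatin_b, teatin_c, teatin_d, teatin_e, teatin_f may be knocked a few centimetres aside while the robot is not near it.
Once in a run the grip may slacken for a moment while it holds something.
It also fails if it takes over 210 s, if anything falls off the work surface, if the arm or the gripper's body presses on something with over 40 N, if the wrist force passes 120 N, or if a joint passes its speed limit or range.

## Working session

There is one attempt and no reset: what is moved stays moved. The work goes in short steps, each a Python script; the robot and the scene stay as the last script left them, time stands still between calls to the robot, and variables do not carry over. Pictures are saved under pics/ and viewed, at most 14 in all, crops included, and the job is handed in when it is done.

```bash
ls; mkdir -p pics
python3 - <<'E'
from rig import ctrl
import cv2,numpy as np
for n in("scene","top"):
    im=ctrl.capture(n);cv2.imwrite(f"pics/{n}0.png",im)
    print(n,ctrl.calibration(n))
print(ctrl.calibration("wrist"),ctrl.hold_point_z,ctrl.state())
E
```

```text
pics
scene {'camera_matrix': array([[463.40941824,   0.        , 276.55663333],
       [  0.        , 463.40941824, 213.61751238],
       [  0.        ,   0.        ,   1.        ]]), 'k1': -0.15961518716763215, 'R': array([[ 0.85107221,  0.52484913,  0.01447358],
       [ 0.45183862, -0.71808426, -0.52933625],
       [-0.26742842,  0.45704309, -0.84828866]]), 't': array([-0.41960373, -0.16429655,  1.25301851])}
top {'camera_matrix': array([[472.57754058,   0.        , 284.0408895 ],
       [  0.        , 472.57754058, 213.40405356],
       [  0.        ,   0.        ,   1.        ]]), 'k1': -0.11690668942197495, 'R': array([[ 0.00980435, -0.99994349,  0.00411048],
       [-0.97983797, -0.01042739, -0.19952146],
       [ 0.19955305, -0.00207143, -0.97988484]]), 't': array([-0.02532949,  0.52080143,  1.18686421])}
{'camera_matrix': array([[299.34705779,   0.        , 278.05493138],
       [  0.        , 299.34705779, 208.38517267],
       [  0.        ,   0.        ,   1.        ]]), 'k1': -0.05725152790259716, 'mount': array([[ 7.23885853e-05, -9.46074277e-01, -3.23949776e-01,
      
[... 288 characters left out ...]
ime': 0.1, 'joint_pos': array([ 1.22521011,  0.38378387,  0.04383023,  1.59941796, -0.01785538,
        1.16121556, -0.04992195]), 'qvel': array([ 0.00075632, -0.00202448, -0.00010726, -0.00322683, -0.00040184,
       -0.00050134,  0.00092948]), 'tau': array([ 2.21385228e-03, -4.34728396e+01,  1.02921020e+00, -2.50455505e+01,
        1.08942878e-02,  5.50355631e-03,  2.42481832e-05]), 'ee_pos': array([ 0.15919641, -0.62931553,  0.22999244]), 'orientation': array([ 9.92329280e-01,  1.23616828e-01, -2.32974262e-04, -1.19390874e-03]), 'force': array([0.18997139, 0.31419951, 0.30495764]), 'ft_torque': array([ 0.00340614,  0.01488174, -0.01476824]), 'grip_force': 0.0, 'width': 0.0854683981200863}
```

View pics/scene0.png

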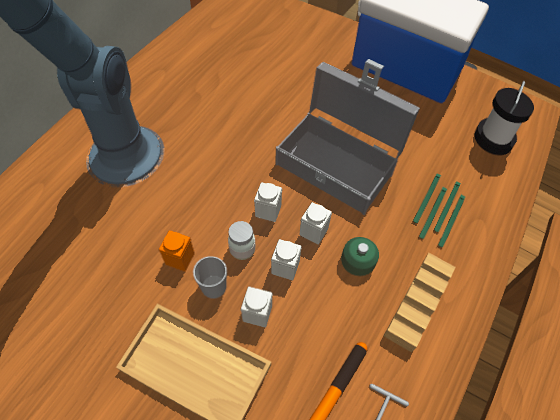

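View pics/top0.png

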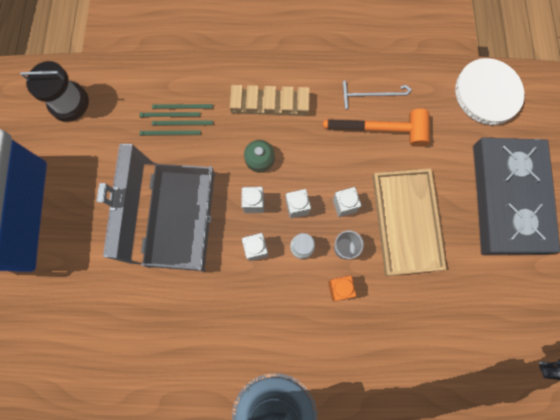

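```bash
cat > h.py <<'E'
from rig import ctrl
import cv2,numpy as np
from scipy.spatial.transform import Rotation as Ro
def down(th): return [np.cos(th/2),np.sin(th/2),0,0]
def pose(name,st=None):
    c=ctrl.calibration(name)
    if name!="wrist": return c,c["R"],c["t"]
    T=np.eye(4);T[:3,:3]=Ro.from_quat(st["orientation"]).as_matrix();T[:3,3]=st["ee_pos"]
    W=np.linalg.inv(T@c["mount"]);return c,W[:3,:3],W[:3,3]
def rays(P,px):
    c,R,t=P;n=cv2.undistortPoints(np.float64(px).reshape(-1,1,2),c["camera_matrix"],np.array([c["k1"],0,0,0.]))[:,0]
    d=np.c_[n,np.ones(len(n))]@R;return -R.T@t,d
def plane(P,px,z):
    o,d=rays(P,px);return o+d*((z-o[2])/d[:,2])[:,None]
def proj(P,X):
    c,R,t=P;return cv2.projectPoints(np.float64(X).reshape(-1,1,3),cv2.Rodrigues(R)[0],t,c["camera_matrix"],np.array([c["k1"],0,0,0.]))[0][:,0]
def snap(name):
    st=ctrl.state();im=ctrl.capture(name);return im,pose(name,st)
def bev(im,P,z,x0,x1,y0,y1,s=1000):
    "metric picture of the plane at height z: rows down = -x, columns right = -y"
    xs=np.arange(x1,x0,-1/s);ys=np.arange(y1,y0,-1/s)
    X,Y=np.meshgrid(xs,ys,indexing="ij");p=proj(P,np.stack([X,Y,0*X+z],-1)).reshape(*X.shape,2).astype(np.float32)
    return cv2.remap(im,p[...,0],p[...,1],cv2.INTER_LINEAR)
E
python3 - <<'E'
from h import *
im=cv2.imread("pics/top0.png");P=pose("top")
print(plane(P,[(253,195),(299,199),(347,197),(255,242)],.09).round(3))
print("tin rim",plane(P,[(152,165),(212,168),(205,270),(144,266)],.07).round(3))
print("tray rim",plane(P,[(375,172),(435,170),(445,270),(386,275)],.028).round(3))
print("gas,tumb,jar",plane(P,[(259,155)],.06).round(3),plane(P,[(348,245),(303,246)],.085).round(3))
ctrl.goto([.53,.03,.36],down(0))
w,Pw=snap("wrist");cv2.imwrite("pics/w1.png",w);print(Pw[1],Pw[2],ctrl.state()["ee_pos"],ctrl.state()["time"],ctrl.state()["joint_pos"])
b=bev(w,Pw,.08,.35,.75,-.2,.4);cv2.imwrite("pics/b1.png",b)
E
```

```text
[[ 0.561  0.06   0.09 ]
 [ 0.551 -0.058  0.09 ]
 [ 0.558 -0.181  0.09 ]
 [ 0.439  0.052  0.09 ]]
tin rim [[0.645 0.333 0.07 ]
 [0.638 0.172 0.07 ]
 [0.369 0.179 0.07 ]
 [0.377 0.336 0.07 ]]
tray rim [[ 0.645 -0.268  0.028]
 [ 0.653 -0.437  0.028]
 [ 0.377 -0.449  0.028]
 [ 0.364 -0.29   0.028]]
gas,tumb,jar [[0.678 0.049 0.06 ]] [[ 0.435 -0.182  0.085]
 [ 0.431 -0.069  0.085]]
[[-2.26324195e-03 -9.99997127e-01  7.90000993e-04]
 [-9.45959359e-01  2.39712043e-03  3.24276340e-01]
 [-3.24277302e-01 -1.33930153e-05 -9.45962066e-01]] [0.02966648 0.41802605 0.67463866] [0.53012071 0.02868412 0.35972324] 2.8583 [ 0.58916057  0.12939211 -0.77993621  1.68346722  0.09279664  1.36724257
 -1.7784232 ]
```

View pics/b1.png

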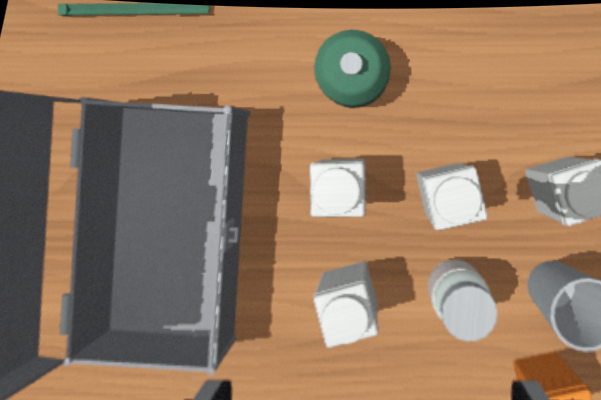

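```bash
cat >> h.py <<'E'
def tins(im,P,x0=.33,x1=.75,y0=-.25,y1=.16,z=.08,thr=185):
    b=bev(im,P,z,x0,x1,y0,y1);hsv=cv2.cvtColor(b,cv2.COLOR_BGR2HSV)
    m=((hsv[...,1]<40)&(hsv[...,2]>thr)).astype(np.uint8)*255
    m=cv2.morphologyEx(m,cv2.MORPH_CLOSE,np.ones((7,7)));m=cv2.morphologyEx(m,cv2.MORPH_OPEN,np.ones((15,15)))
    out=[]
    for c in cv2.findContours(m,cv2.RETR_EXTERNAL,cv2.CHAIN_APPROX_NONE)[0]:
        (u,v),(w,h),a=cv2.minAreaRect(c)
        if w*h>1200:
            # image axes: u=-y, v=-x ; a is clockwise in picture from u -> world yaw -a
            th=(-np.radians(a)+np.pi/4)%(np.pi/2)-np.pi/4
            out.append((x1-v/1000,y1-u/1000,th,w,h,cv2.contourArea(c)))
    return np.array(out)
E
python3 - <<'E'
from h import *
np.set_printoptions(suppress=True,precision=3)
im=cv2.imread("pics/top0.png");P=pose("top")
print(tins(im,P)); 
w,Pw=snap("wrist");print(tins(w,Pw))
print(cv2.cvtColor(bev(w,Pw,.08,.35,.75,-.2,.4),cv2.COLOR_BGR2HSV)[[190,200,310,275,310,190],[338,455,345,350,465,590]])
E
```

```text
[[   0.433    0.059    0.      56.      50.    2412.5  ]
 [   0.439   -0.065    0.      47.      53.    1987.   ]
 [   0.55    -0.054    0.231   52.679   54.969 2519.5  ]
 [   0.556   -0.184    0.291   52.68    54.788 2521.5  ]
 [   0.559    0.067    0.      52.      47.    2373.5  ]]
[[   0.434    0.058    0.177   54.495   49.327 2346.5  ]
 [   0.441   -0.064    0.      59.      62.    2668.5  ]
 [   0.551   -0.054    0.219   53.365   54.558 2658.   ]
 [   0.56     0.066    0.      52.      48.    2442.5  ]]
[[ 50   3 242]
 [ 60   3 239]
 [ 45   2 239]
 [ 50   6 129]
 [103   9 205]
 [ 50   5 157]]
```

```bash
cat >> h.py <<'E'
np.set_printoptions(suppress=True,precision=3)
UP=.16
def grab(x,y,th):
    ctrl.goto([x,y,UP],down(th))
    w,P=snap("wrist");t=tins(w,P,thr=222)
    d=np.hypot(t[:,0]-x,t[:,1]-y) if len(t) else np.array([9]);i=d.argmin()
    print("see",t[:,:5] if len(t) else t)
    if d[i]>.06: raise SystemExit("not near")
    x,y,th=t[i,:3]
    ctrl.servo_line([x,y,UP],down(th),.2)
    f0=np.mean([ctrl.state()["force"][2]]+[(ctrl.pause(.05),ctrl.state()["force"][2])[1] for _ in range(4)])
    hit=ctrl.servo_line([x,y,.035],None,.15,guard=15)
    if hit: print("HIT",ctrl.state()["ee_pos"]);ctrl.servo_line([x,y,UP]);raise SystemExit
    ctrl.gripper_close(50);ctrl.servo_line([x,y,UP],None,.15);ctrl.pause(.3)
    f=np.mean([(ctrl.pause(.05),ctrl.state()["force"][2])[1] for _ in range(5)])
    s=ctrl.state();print("weight N",f0-f,"width",s["width"],"grip",s["grip_force"],"t",s["time"])
    return f0-f,f0
def place(x,y,th,z):
    ctrl.goto([x,y,UP+.02],down(th));s=ctrl.state();print("carry",s["width"],s["grip_force"],s["force"][2])
    if s["width"]<.045: raise SystemExit("lost it")
    hit=ctrl.servo_line([x,y,z+.037],None,.12,guard=8);print("hit",hit,ctrl.state()["ee_pos"])
    ctrl.let_go();ctrl.servo_line([x,y,UP+.02],None,.2);print("t",ctrl.state()["time"])
BOX=None
E
python3 - <<'E'
from h import *
w=cv2.imread("pics/w1.png")
s=ctrl.state();P=pose("wrist",s);o=-P[1].T@P[2]
pc=np.array([(82,103),(232,107),(215,368),(67,361)])
p=np.c_[.75-pc[:,1]/1000,.4-pc[:,0]/1000,[.08]*4]
q=o+(p-o)*(o[2]-.07)/(o[2]-.08);print(q,q.mean(0),np.linalg.norm(np.diff(q,axis=0),axis=1))
im=cv2.imread("pics/top0.png")
b=np.hstack([bev(im,pose("top"),.07,.34,.68,.14,.40),bev(im,pose("top"),.028,.34,.68,-.48,-.22)])
cv2.imwrite("pics/b2.png",b)
from h import grab
print(grab(.56,.066,0))
E
```

```text
[[0.648 0.325 0.07 ]
 [0.644 0.171 0.07 ]
 [0.377 0.189 0.07 ]
 [0.384 0.34  0.07 ]] [0.513 0.256 0.07 ] [0.154 0.268 0.152]
see [[ 0.43   0.058  0.    48.    49.   ]
 [ 0.56   0.066  0.    50.    47.   ]]
weight N 0.6168561556971327 width 0.053569499515867855 grip 52.83174991607666 t 7.1583
(np.float64(0.6168561556971327), np.float64(0.04405727391011234))
```

View pics/b2.png

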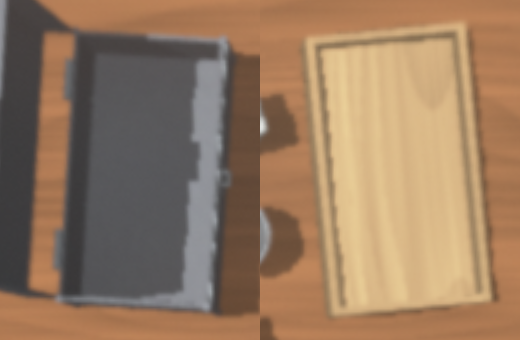

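```bash
cat >> h.py <<'E'
def slot(which,s):
    c,d,z=((.511,.2555),-.066,.004) if which=="box" else ((.510,-.359),.104,.008)
    place(c[0]+s*np.cos(d),c[1]+s*np.sin(d),d,z)
E
python3 - <<'E'
from h import *
slot("tray",.09)
W,_=grab(.553,-.182,.29)
if W>2: slot("box",.096)
elif .4<W<1.4: slot("tray",.03)
E
```

```text
carry 0.05345506961705949 52.82065272331238 -1.3783030703808161
hit True [ 0.598 -0.349  0.044]
t 11.0583
see [[ 0.55  -0.05   0.    48.    42.   ]
 [ 0.56  -0.181  0.    30.    45.   ]]
weight N 3.956274800658672 width 0.059942737677576116 grip 48.19213606417179 t 15.3583
carry 0.05981427990028438 48.2271384447813 -4.486859684855246
hit True [0.606 0.249 0.041]
t 19.3083
```

```bash
sed -i 's/^    if d\[i\]>.06: raise.*/    if d[i]>.02: raise SystemExit("moved")/; s/^    x,y,th=t\[i,:3\]$/    x,y=(t[i,:2]+[x,y])\/2/' h.py
python3 - <<'E'
from h import *
im,P=snap("top");print(tins(im,P,thr=222))
b=bev(im,P,.09,.34,.68,.12,.40,1700);cv2.imwrite("pics/b3.png",b)
W,_=grab(.551,-.054,.225)
if W>2: slot("box",.032)
elif .4<W<1.4: slot("tray",.02)
E
```

```text
[]
see [[ 0.551 -0.05   0.    52.    43.   ]]
weight N 3.6344999900018644 width 0.05341533935625373 grip 53.10730576515198 t 23.9583
carry 0.05318902794850631 53.167049288749695 -4.201862771742972
hit True [0.542 0.253 0.04 ]
t 27.5667
```

View pics/b3.png

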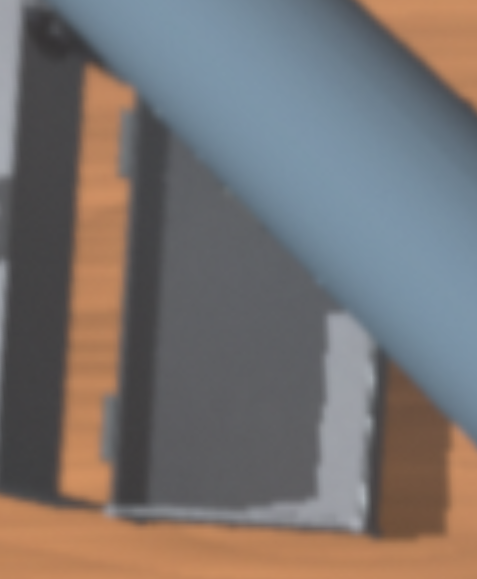

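Run:
```python
from h import *
W,_=grab(.434,.058,.19)
if W>2: slot("box",-.04)
elif .4<W<1.4: slot("tray",.02)
ctrl.goto([.5,0,.36],down(0))
for n in("wrist","top","scene"):
    im,P=snap(n);cv2.imwrite(f"pics/{n}4.png",im)
    if n=="wrist": cv2.imwrite("pics/b4.png",bev(im,P,.09,.35,.68,-.2,.4))
```

```text
see [[ 0.434  0.06   0.    54.    46.   ]]
weight N 0.7514241332947118 width 0.05394704314090794 grip 51.785463290289044 t 31.8833
carry 0.053682909915021684 51.7872027028352 -0.4199627375283511
hit True [ 0.529 -0.356  0.044]
t 35.8333
```

View pics/scene4.png

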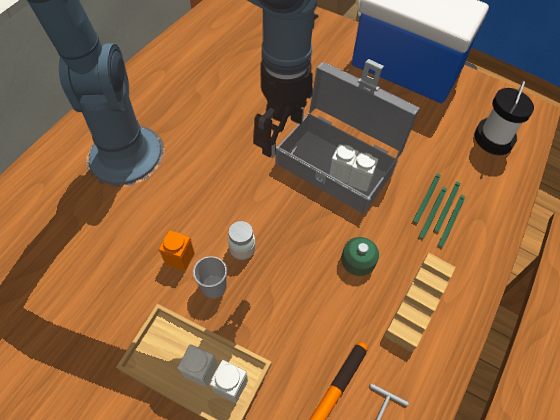

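View pics/b4.png

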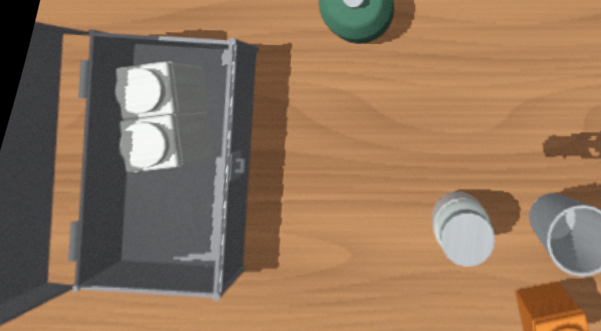

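```bash
cat >> h.py <<'E'
D=-.066;FW=np.array([np.sin(D),-np.cos(D)]);LG=np.array([np.cos(D),np.sin(D)]);HG=np.array([.511,.2555])-.075*FW
def bx(u,s,z): return [*(HG+u*FW+s*LG),z]   # u from hinge line to the front, s along box (+ away from robot)
E
python3 - <<'E'
from h import *
s=.09
ctrl.gripper_close(40)
o=down(D)
ctrl.goto(bx(-.125,s,.36),o);ctrl.servo_line(bx(-.125,s,.18),None,.2,guard=15)
for ph in np.r_[1.5:0.05:-.15,.0]:
    r,h=.125,.034
    u=r*np.cos(ph)-h*np.sin(ph)-.013;z=.07+r*np.sin(ph)+h*np.cos(ph)
    if ph==0: z-=.004
    hit=ctrl.servo_line(bx(u,s,z),None,.1,guard=25)
    st=ctrl.state();print(round(ph,2),hit,st["force"],st["ee_pos"][2])
    if hit: break
print(st["time"])
im,P=snap("scene");cv2.imwrite("pics/s5.png",im)
E
```

```text
1.5 False [-0.272  1.175  1.238] 0.1970611110686423
1.35 False [-0.075 -0.078 -0.673] 0.1985695357514392
1.2 False [ 0.314  0.677 -0.305] 0.1983151458173122
1.05 False [0.016 0.327 0.553] 0.19496077141714716
0.9 False [-0.923 -0.257  0.051] 0.18856544884580603
0.75 False [ 0.779  0.487 -1.113] 0.17931556231361648
0.6 False [0.403 0.201 0.025] 0.16738936338002153
0.45 False [ 0.756 -0.256  1.028] 0.1536158262299602
0.3 False [ 0.357 -0.295  0.485] 0.1380276928748255
0.15 False [-0.378 -0.27   0.552] 0.12091253212921732
0.0 True [-1.895 -1.242  6.911] 0.10421350362307086
45.3667
```

View pics/s5.png

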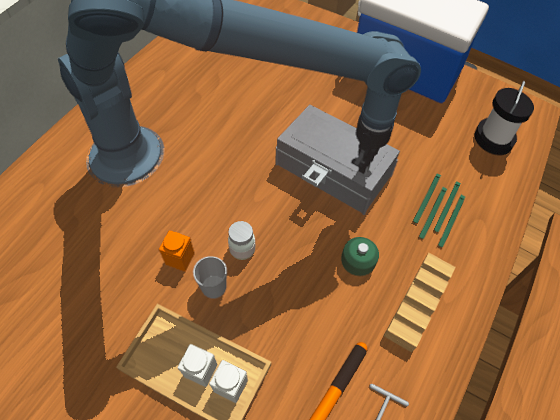

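```bash
cat >> h.py <<'E'
def tilt(a,yaw): return (Ro.from_rotvec(a*np.r_[LG,0])*Ro.from_quat(down(yaw))).as_quat()
def say(*k): s=ctrl.state();print(*k,s["force"],s["ee_pos"],s["time"])
E
python3 - <<'E'
from h import *
ctrl.servo_line(bx(.112,.09,.102),None,.05,guard=15);say("press")
ctrl.servo_line(bx(.112,.09,.25),None,.2)
for yaw in(D-np.pi/2,D+np.pi/2):
    o=tilt(.35,yaw)
    q=[ctrl.inverse_kinematics(bx(u,0,z),o) for u,z in((.202,.2),(.202,.05),(.24,.03),(.176,.03))]
    print(yaw,q)
    if all(x is not None for x in q): break
ctrl.goto(bx(.202,0,.2),o);say()
print(ctrl.servo_line(bx(.202,0,.055),None,.08,guard=12));say("down")
im,P=snap("scene");cv2.imwrite("pics/s6.png",im[100:260,220:440].repeat(3,0).repeat(3,1))
E
```

```text
press [0.44  1.737 7.12 ] [0.6   0.216 0.104] 45.6667
-1.6367963267948966 [array([-1.14 ,  0.282,  1.168,  2.05 , -0.706,  1.078, -2.82 ]), array([-0.158,  0.386,  0.044,  2.101, -0.597,  0.678, -2.851]), array([-0.082,  0.421,  0.043,  2.111, -0.617,  0.666, -2.749]), array([-0.4  ,  0.44 ,  0.261,  2.107, -0.77 ,  0.675, -2.747])]
[ 0.068 -0.8   -0.108] [0.502 0.129 0.2  ] 48.5417
False
down [0.148 0.567 0.181] [0.503 0.129 0.055] 50.5
```

View pics/s6.png

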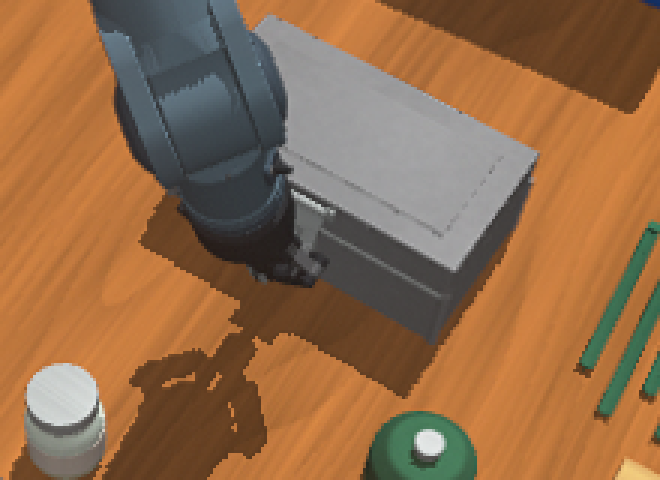

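Run:
```python
from h import *
ctrl.servo_line(bx(.235,0,.055),None,.1,guard=15)
ctrl.servo_line(bx(.235,0,.030),None,.1,guard=15)
print(ctrl.servo_line(bx(.172,0,.030),None,.05,guard=14));say("in")
print("u",(np.array(ctrl.state()["ee_pos"][:2])-HG)@FW)
ctrl.servo_line(bx(.25,0,.04),None,.1)
ctrl.servo_line(bx(.25,0,.25),None,.2)
ctrl.goto([.5,-.1,.33],down(0))
im,P=snap("scene");cv2.imwrite("pics/s7.png",np.vstack([im[100:220,260:420].repeat(4,0).repeat(4,1)]));say()
im,P=snap("wrist");cv2.imwrite("pics/w7.png",im)
```

```text
False
in [ 0.17   0.451 -0.014] [0.505 0.159 0.031] 52.8417
u 0.17120418979366514
[-0.255 -0.195  0.067] [ 0.5   -0.099  0.329] 56.2917
```

View pics/s7.png

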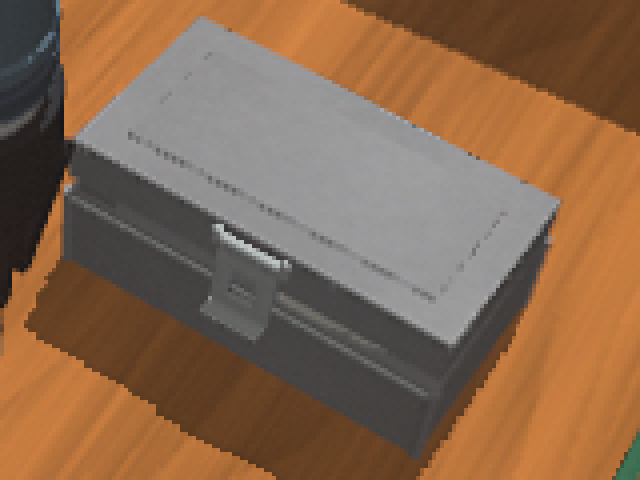

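View pics/w7.png

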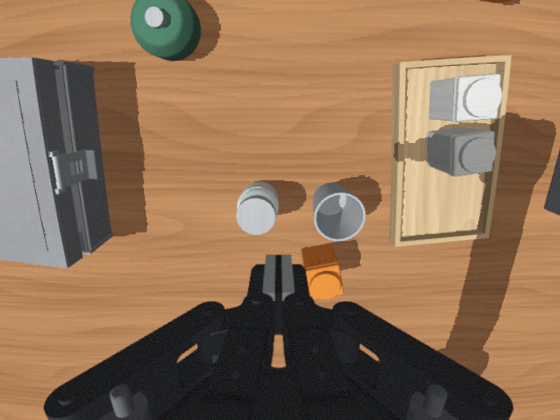

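Run:
```python
from h import *
o=tilt(.35,D-np.pi/2)
ctrl.goto(bx(.25,0,.2),o)
ctrl.servo_line(bx(.25,0,.030),None,.2,guard=15)
ctrl.servo_line(bx(.185,0,.030),None,.1,guard=14)
print(ctrl.servo_line(bx(.148,0,.030),None,.03,guard=12));say("in")
print("u",(np.array(ctrl.state()["ee_pos"][:2])-HG)@FW)
ctrl.servo_line(bx(.25,0,.04),None,.1)
ctrl.servo_line(bx(.25,0,.25),None,.2)
ctrl.goto([.5,-.1,.33],down(0))
im,P=snap("scene");cv2.imwrite("pics/s8.png",np.vstack([im[100:220,260:420].repeat(4,0).repeat(4,1)]));say()
im,P=snap("wrist");cv2.imwrite("pics/w8.png",im)
```

```text
True
in [ 0.113 -0.536 -0.56 ] [0.504 0.16  0.028] 60.1083
u 0.17047222051026492
[ 0.035  0.694 -1.244] [ 0.5   -0.099  0.329] 63.5917
```

View pics/s8.png

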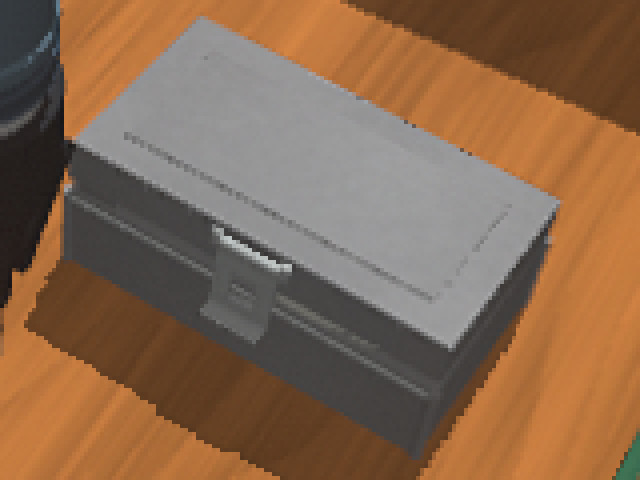

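Run:
```python
from h import *
ctrl.goto(bx(.20,-.09,.17),down(D))
w,P=snap("wrist")
c=np.array(bx(.16,0,.0));print(-P[1].T@P[2])
for z in(.038,.104):
    g=np.array([[bx(.11+i*.00025,-.05+j*.00025,z) for j in range(400)] for i in range(320)])
    p=proj(P,g).reshape(320,400,2).astype(np.float32)
    b=cv2.remap(w,p[...,0],p[...,1],cv2.INTER_LINEAR);b=cv2.convertScaleAbs(b,alpha=1.6)
    for i in(160,232): cv2.line(b,(0,i),(25,i),(0,0,255),1)
    cv2.imwrite(f"pics/q{int(z*1000)}.png",b)
cv2.imwrite("pics/q.png",np.hstack([cv2.imread("pics/q38.png"),cv2.imread("pics/q104.png")]))
```

```text
[0.498 0.131 0.314]
```

View pics/q.png

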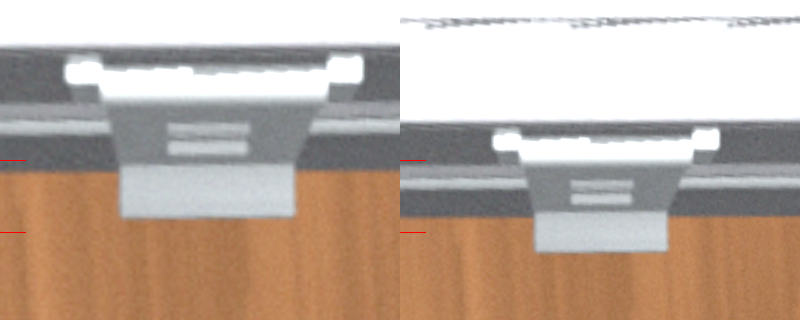

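Run:
```python
from h import *
P=pose("scene")
for px in [(364.5,214.2)]:
    X=plane(P,[px],0)[0];print(X,bx(.15,.135,0))
    for z in(.0,.07,.104,.115): print(z,proj(P,[X[0],X[1],z]))
print("obs top 373,187 rim 367.5,198.2")
for l in (.15,.146): print([proj(P,bx(l,.135,z))[0].round(1) for z in(0,.07,.104)])
# near-front corner obs (crop 78,140 top; 68,192 rim; 65,258 bottom)
X=plane(P,[(276.3,164.5)],0)[0];print(X,bx(.15,-.135,0));print([proj(P,[X[0],X[1],z])[0].round(1) for z in(0,.07,.104,.115)],"obs 279.5,135 / 277,148")
```

```text
[ 0.645  0.175 -0.   ] [np.float64(0.640759669634767), np.float64(0.17175975796383106), 0]
0.0 [[364.5 214.2]]
0.07 [[369.585 198.741]]
0.104 [[372.239 190.63 ]]
0.115 [[373.125 187.914]]
obs top 373,187 rim 367.5,198.2
[array([362.3, 214.4]), array([367.3, 198.9]), array([369.9, 190.8])]
[array([363.1, 213.3]), array([368.1, 197.8]), array([370.7, 189.7])]
[0.375 0.19  0.   ] [np.float64(0.3713475161999798), np.float64(0.18956682346128714), 0]
[array([276.3, 164.5]), array([276.7, 147.6]), array([276.9, 138.8]), array([277. , 135.9])] obs 279.5,135 / 277,148
```

Run:
```python
from h import *
o=tilt(.38,D-np.pi/2)
ctrl.goto(bx(.26,0,.2),o);ctrl.let_go()
ctrl.servo_line(bx(.23,0,.040),None,.2,guard=15)
print(ctrl.servo_line(bx(.165,0,.040),None,.06,guard=10));say("at lip")
ctrl.gripper_close(25);s=ctrl.state();print("lip width",s["width"],s["grip_force"])
p0=np.array([.165,.040])
f=lambda a:.056*np.array([np.sin(a),-np.cos(a)])+.007*np.array([np.cos(a),np.sin(a)])
for a in np.arange(.2,1.35,.2):
    p=p0+f(a)-f(.05);h=ctrl.servo_line(bx(p[0],0,p[1]),None,.1,guard=15)
    if h: break
say("swung",a,h,ctrl.state()["width"])
```

```text
False
at lip [ 0.329 -0.566  0.663] [0.505 0.165 0.04 ] 68.6083
lip width 0.03981778525580412 25.223102867603302
swung 1.2 False 0.039979117627330876 [ 5.376  1.881 -1.512] [0.503 0.122 0.082] 70.6917
```

Run:
```python
from h import *
ctrl.let_go();p=ctrl.state()["ee_pos"]
ctrl.servo_line([p[0]-.05*.066,p[1]-.05,p[2]+.01],None,.15);ctrl.servo_line([p[0]-.05*.066,p[1]-.05,.25],None,.2)
ctrl.gripper_close(40)
ctrl.goto(bx(.13,.09,.2),down(D))
for k in range(2):
    for s in (.09,):
        h=ctrl.servo_line(bx(.13,s,.095),None,.03,guard=[4,25][k]);say("press",h)
        for i in range(4): ctrl.pause(.05);say()
        ctrl.servo_line(bx(.13,s,.14),None,.1)
h=ctrl.servo_line(bx(.13,.09,.095),None,.03,guard=4);say("recheck",h)
ctrl.servo_line(bx(.13,.09,.16),None,.1)
```

```text
press True [-0.385  0.289  4.789] [0.597 0.195 0.104] 77.0833
[-1.373 -0.602  5.041] [0.597 0.195 0.104] 77.1333
[-0.45  -0.633  5.325] [0.597 0.195 0.104] 77.1833
[-0.805  0.142  4.523] [0.597 0.195 0.104] 77.2333
[-0.409 -0.035  6.342] [0.597 0.195 0.104] 77.2833
press True [-1.322 -0.091  4.285] [0.597 0.195 0.104] 78.9583
[-0.757 -0.034  4.279] [0.597 0.195 0.104] 79.0083
[-1.236 -1.532  5.552] [0.597 0.195 0.104] 79.0583
[0.287 0.374 5.978] [0.597 0.195 0.104] 79.1083
[-1.232 -0.423  4.052] [0.597 0.195 0.104] 79.1583
recheck True [-1.073  0.224  5.292] [0.597 0.195 0.104] 80.775
```

Run:
```python
from h import *
ctrl.goto([.5,-.1,.33],down(0))
im,P=snap("scene");cv2.imwrite("pics/scene9.png",im)
ctrl.goto(bx(.20,-.09,.17),down(D))
w,Pw=snap("wrist");cv2.imwrite("pics/w9.png",w);np.savez("w9.npz",R=Pw[1],t=Pw[2])
old=cv2.imread("pics/s8.png")[::4,::4].astype(int);new=im[100:220,260:420].astype(int)
d=np.abs(old-new).max(2);print("diff top-corner",d[80:100,95:125].mean(),"hasp",d[50:95,40:80].mean())
ys,xs=np.nonzero(d>25);print(len(xs),xs.min(),xs.max(),ys.min(),ys.max())
c=im[100:220,270:390].repeat(4,0).repeat(4,1)
for s in(-.135,.135):
    for z in(0,.07,.104):
        q=(proj(P,bx(.15,s,z))[0]-[270,100]+.5)*4;cv2.circle(c,tuple(int(v) for v in q),2,(0,0,255),-1)
b=w[120:300,160:400]
cc=np.zeros((480,790,3),np.uint8);cc[:,:480]=c
g=np.array([[bx(.10+i*.0005,-.0775+j*.0005,.104) for j in range(310)] for i in range(240)])
p=proj(Pw,g).reshape(240,310,2).astype(np.float32);cc[:240,480:]=cv2.remap(w,p[...,0],p[...,1],cv2.INTER_LINEAR)
cv2.imwrite("pics/v9.png",cc)
```

```text
diff top-corner 14.258333333333333 hasp 28.12611111111111
1624 0 140 0 119
```

View pics/v9.png

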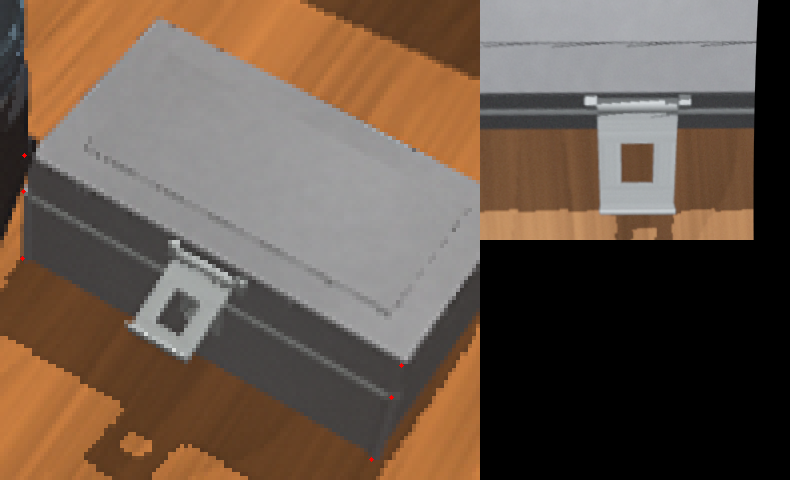

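Run:
```python
from h import *
o=tilt(.38,D-np.pi/2)
# firm press on the shut lid first
h=ctrl.goto(bx(.13,.09,.16),down(D));h=ctrl.servo_line(bx(.13,.09,.095),None,.04,guard=15);say("lid",h)
ctrl.servo_line(bx(.13,.09,.25),None,.2)
ctrl.goto(bx(.21,0,.22),o)
print(ctrl.servo_line(bx(.192,0,.12),None,.15,guard=12))
print(ctrl.servo_line(bx(.192,0,.068),None,.06,guard=12));say("down")
h=ctrl.servo_line(bx(.150,0,.063),None,.03,guard=12);say("in",h)
print("u",(np.array(ctrl.state()["ee_pos"][:2])-HG)@FW)
ctrl.servo_line(bx(.25,0,.066),None,.1);ctrl.servo_line(bx(.25,0,.25),None,.2)
ctrl.goto([.5,-.1,.33],down(0))
im,P=snap("scene");cv2.imwrite("pics/scene10.png",im)
a=cv2.imread("pics/scene9.png").astype(int);b=im.astype(int)
d=np.abs(a-b).max(2)
c=proj(P,[bx(.15,.135,.104),bx(.15,-.135,.104),bx(0,.135,.104)]).round().astype(int);print(c)
for u,v in c: print("corner diff",d[v-6:v+7,u-6:u+7].max())
o8=cv2.imread("pics/s8.png")[::4,::4].astype(int);d8=np.abs(a[100:220,260:420]-o8).max(2)
for u,v in c: print("ref (ajar) diff",d8[max(0,v-106):v-93,u-266:u-253].max())
ctrl.goto(bx(.20,-.09,.17),down(D))
w,P=snap("wrist");cv2.imwrite("pics/w10.png",w)
# lip: bright patch against wood: profile along u at plane z=.038, s=0.. and lid edge at z=.104
for z,s in((.038,.008),(.038,-.012),(.104,.05),(.104,-.04)):
    us=np.arange(.12,.19,.001);p=proj(P,[bx(u,s,z) for u in us]).round().astype(int)
    print(z,s,[(int(round(u*1000)),*map(int,w[q[1],q[0]][[0,2]])) for u,q in zip(us,p)][::2])
```

```text
lid True [-1.981 -0.707  5.249] [0.597 0.195 0.104] 86.125
False
False
down [0.792 7.208 2.549] [0.503 0.144 0.068] 89.8083
in True [-1.053  0.766  0.254] [0.504 0.164 0.063] 90.7167
u 0.16651227067047786
[[370 191]
 [276 138]
 [399 151]]
corner diff 11
corner diff 176
corner diff 26
ref (ajar) diff 107
ref (ajar) diff 176
ref (ajar) diff 78
0.038 0.008 [(120, 165, 158), (122, 167, 162), (124, 167, 158), (126, 170, 161), (128, 151, 147), (130, 73, 70), (132, 75, 72), (134, 166, 158), (136, 220, 211), (138, 189, 181), (140, 156, 151), (142, 97, 92), (144, 98, 92), (146, 100, 96), (148, 99, 95), (150, 103, 97), (152, 97, 92), (154, 129, 123), (156, 73, 92), (158, 46, 103), (160, 51, 108), (162, 54, 109), (164, 76, 109), (166, 126, 120), (168, 94, 88), (170, 98, 94), (172, 104, 100), (174, 119, 113), (176, 125, 121), (178, 124, 119), (180, 123, 116), (182, 217, 209), (184, 125, 122), (186, 46, 103), (188, 50, 106)]
0.038 -0.012 [(120, 167, 162), (122, 168, 163), (124, 168, 162), (126, 166, 161), (128, 169, 165), (130, 72, 71), (132, 75, 73), (134, 122, 116), (136, 138, 130), (138, 185, 
[... 868 characters left out ...]
3, 109), (176, 52, 112), (178, 52, 111), (180, 55, 111), (182, 52, 112), (184, 56, 119), (186, 52, 114), (188, 59, 119)]
0.104 -0.04 [(120, 177, 172), (122, 155, 149), (124, 162, 157), (126, 163, 159), (128, 165, 158), (130, 168, 162), (132, 166, 160), (134, 166, 161), (136, 165, 158), (138, 167, 162), (140, 167, 161), (142, 166, 159), (144, 167, 159), (146, 117, 112), (148, 69, 64), (150, 64, 60), (152, 62, 58), (154, 81, 74), (156, 123, 118), (158, 63, 60), (160, 65, 59), (162, 63, 61), (164, 63, 69), (166, 53, 114), (168, 48, 114), (170, 55, 116), (172, 47, 109), (174, 58, 116), (176, 51, 113), (178, 54, 114), (180, 53, 114), (182, 53, 113), (184, 54, 113), (186, 49, 111), (188, 53, 112)]
```

Run:
```python
from h import *
o=tilt(.38,D-np.pi/2)
ctrl.goto(bx(.25,0,.2),o);ctrl.servo_line(bx(.25,0,.066),None,.2,guard=15)
ctrl.servo_line(bx(.195,0,.066),None,.15,guard=15)
for u in np.arange(.190,.140,-.003):
    h=ctrl.servo_line(bx(u,0,.066),None,.05,guard=15);ctrl.pause(.1);s=ctrl.state()
    ua=(np.array(s["ee_pos"][:2])-HG)@FW
    print(round(u,3),h,round(ua,4),s["force"])
    if u-ua<-.004 or abs(s["force"][1])>20: break
ctrl.servo_line(bx(.25,0,.068),None,.1);ctrl.servo_line(bx(.25,0,.2),None,.2)
ctrl.goto(bx(.20,-.09,.17),down(D))
w,P=snap("wrist");cv2.imwrite("pics/w11.png",w)
for z,s in((.038,.0),(.038,-.016),(.104,.05)):
    us=np.arange(.14,.19,.002);p=proj(P,[bx(u,s,z) for u in us]).round().astype(int)
    print(z,s,[(int(round(u*1000)),*map(int,w[q[1],q[0]][[0,2]])) for u,q in zip(us,p)])
```

```text
0.19 False 0.1908 [-0.433 -0.269 -0.945]
0.187 False 0.187 [0.047 0.115 0.342]
0.184 False 0.1839 [ 0.26  -0.59  -0.946]
0.181 False 0.1809 [-0.427  0.5    0.502]
0.178 False 0.1779 [ 0.565 -0.547 -0.428]
0.175 False 0.175 [0.556 0.181 0.324]
0.172 False 0.172 [ 1.073  0.278 -0.354]
0.169 False 0.169 [ 0.157 -0.37  -0.58 ]
0.166 False 0.1663 [-0.355 -0.82  -0.776]
0.163 False 0.1637 [ 0.39  -3.278 -4.192]
0.16 False 0.1599 [ 0.377 -2.644 -3.587]
0.157 False 0.1597 [-1.686 -6.744 -1.719]
0.154 False 0.1595 [ -2.351 -10.909  -0.66 ]
0.038 0.0 [(140, 139, 133), (142, 97, 89), (144, 79, 75), (146, 102, 98), (148, 128, 122), (150, 95, 89), (152, 123, 117), (154, 127, 122), (156, 102, 96), (158, 135, 127), (160, 134, 129), (162, 134, 125), (164, 117, 113), (166, 47, 109), (168, 53, 110), (170, 53, 110), (172, 50, 108), (174, 54, 111), (176, 51, 108), (178, 49, 110), (180, 51, 109), (182, 56, 113), (184, 50, 108), (186, 54, 109), (188, 54, 112)]
0.038 -0.016 [(140, 149, 143), (142, 100, 94), (144, 80, 78), (146, 80, 75), (148, 79, 76), (150, 82, 81), (152, 127, 122), (154, 128, 122), (156, 129, 126), (158, 131, 124), (160, 131, 124), (162, 128, 121), (164, 113, 112), (166, 47, 108), (168, 53, 107), (170, 49, 106), (172, 51, 105), (174, 49, 106), (176, 54, 107), (178, 48, 106), (180, 48, 105), (182, 50, 105), (184, 47, 105), (186, 54, 109), (188, 52, 109)]
0.104 0.05 [(140, 165, 161), (142, 166, 160), (144, 162, 156), (146, 86, 85), (148, 65, 63), (150, 65, 62), (152, 58, 55), (154, 83, 79), (156, 116, 110), (158, 62, 59), (160, 65, 59), (162, 67, 63), (164, 55, 87), (166, 51, 108), (168, 49, 109), (170, 52, 111), (172, 56, 111), (174, 55, 110), (176, 54, 115), (178, 56, 118), (180, 55, 116), (182, 53, 115), (184, 51, 116), (186, 58, 120), (188, 57, 118)]
```

Run:
```python
from h import *
ctrl.goto([.5,-.1,.33],down(0))
im,P=snap("scene");a=cv2.imread("pics/scene9.png").astype(int);d=np.abs(a-im).max(2)
c=proj(P,[bx(.15,.135,.104),bx(0,.135,.104)]).round().astype(int)
print([d[v-6:v+7,u-6:u+7].max() for u,v in c])
s0=cv2.imread("pics/scene4.png").astype(int);d=np.abs(s0-im).max(2)
for n,(u,v) in dict(tumbler=(210,277),jar=(240,240),gas=(360,255),orange=(176,250),tray1=(197,365),tray2=(229,380)).items(): print(n,np.median(d[v-12:v+13,u-12:u+13]))
ctrl.pause(.5);say();ctrl.hand_in()
```

```text
[np.int64(10), np.int64(3)]
tumbler 1.0
jar 2.0
gas 2.0
orange 2.0
tray1 1.0
tray2 1.0
[-0.336  0.498  0.403] [ 0.5  -0.1   0.33] 106.3667
the job is handed in; nothing more can be done
```

The job is handed in: the two full tins are in the camp tin and the two empty ones in the tray, the lid is shut with its hasp flat over the staple, and the bystanders have not moved; on the first try the hasp went down with the lid about 13 mm ajar, so I swung it back out, shut the lid fully and latched it again.

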